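Shut the loose magnet away in the vault's slide tray

TASK

A bare magnet has been left out among the diskettes: put it away in the slide tray under the tan disk vault. Pull the tray well out with the pull hook in its finger hole, lay the hook back on its mat, set the magnet down flat on the tray's floor (ceramic chips: do not drop it) and push the tray fully home. Never carry the magnet over a diskette or right up against one, and leave everything else where it is.

Things in the scene. Friction and masses are not known exactly. Their poses are not given: they have to be found in the camera images.
- vault: fixed: a slide-tray base of tan sheet steel, 300 x 300 mm and 100 mm high, with the locked tan disk vault (235 deep x 280 wide x 150 mm high, chrome cam lock, round key) standing on it, set back 62 mm from the base's front. Origin: centre of the base's underside, on the cabinet top. Its front looks along the body's own -x; z up.
- tray (a joint): how far the base's steel slide tray is out, in m: 0 fully home, 0.16 at its stop. Slides out along the vault's own -x against about 2 N of friction, stays where it is left. Open on top, 212 mm wide, 276 long, inside 200 wide and 36 deep; its 222 mm wide, 4 mm thick tan front panel rises to 80 mm above the cabinet top. Shut fingers on the lip's front edge can push it home.
- tray_hole (a point): on the tray: centre of the 22 mm round finger hole, at the top face of the steel pull lip, 78 mm above the cabinet top. The lip is a level plate 4 mm thick, 90 wide, 46 deep in front of the tray, the hole in its middle; its front edge is 23 mm ahead (-x) of the hole, the front panel begins 22 mm behind it (+x). Free air below. Axes parallel to the vault's.
- tray_bed (a point): on the tray: point on the top face of its floor, 32 mm above the cabinet top, midway across and 75 mm behind the inside of the front panel; the inside runs 75 mm from it towards the front (-x), 193 mm towards the back (+x) and 100 mm to each side. With the tray 140 mm out, the floor is uncovered from the front panel to 65 mm behind this point. Axes parallel to the vault's.
- hook: pull hook, 179 mm long, 0.14 kg: red block handle 90 (x) x 22 (y) x 28 (z) mm with a black collar in front, and a 7 mm chrome rod that leaves its front end 22.5 mm above its underside, runs 85 mm ahead (+x) and turns straight down for 22 mm. Lies on the mat on its flat underside, rod end down. Origin: centre of the handle's underside; x towards the rod's end, z up.
- hook_tip (a point): lower end of the hook's downturned 7 mm rod, 130 mm ahead (+x) of the hook's origin, 1 mm above the plane of the handle's underside; the level part of the rod begins 18 mm above it.
- mat: fixed dark blue rubber bench mat, 180 (x) x 300 (y) x 3 mm, on which the hook and a screwdriver lie. Origin: centre of its underside.
- magnet: dark grey ceramic ring magnet of a drive motor, 60 mm outside diameter, 24 mm bore, 18 mm high, 0.19 kg, lying flat on the cabinet top. Origin: centre of its underside; z along its axis.
- diskette_a: teal 3.5-inch diskette lying flat, 90 x 94 x 3.4 mm, 20 g. Origin: centre of its underside. Keep the magnet off it.
- diskette_b: the other teal diskette, the same.
- heat_sink: black finned aluminium heat sink, 100 (x) x 56 (y) x 36 mm high, 0.22 kg. Origin: centre of its underside. To be left alone.
- screwdriver: yellow-handled screwdriver, 170 mm long, lying on the mat on the robot's side, roughly parallel to the mat's y. To be left alone.
- spray_can: upright blue can, 58 mm in diameter, 150 mm high. Origin: centre of its underside. To be left alone. (Behind and to the right of everything stands fixed equipment up to 145 mm high: a grey duplicator right of y = -0.48, boxes beyond x = 0.82.)
- label_roll: roll of blank labels lying flat, 80 mm in diameter, 32 mm high. Origin: centre of its underside. To be left alone.
Mind the look-alikes: they are no part of the job. There is more than one size of the magnet; the one meant has the size given above.

How it is judged:
By the outcome, as a careful person would: the job done as asked, in the order asked, and still so for the second after the job is handed in, with the robot touching nothing.
It also fails if it takes over 72 s, if anything falls off the work surface, if the arm or the gripper's body presses on something with over 40 N, if the wrist force passes 120 N, or if a joint passes its speed limit or range.

ROBOT

A 6-joint arm with a two-finger parallel gripper is mounted at the origin on the work surface. World frame = base frame: x ahead of the robot, y to its left, z up, the work surface at z = 0. Lengths are in m, angles in rad, forces in N, time in s.
With the tool pointing down it reaches from about 0.375 to 0.9 m from the base axis. Payload 3.1 kg.
Tool frame: the origin (TCP) lies on the mounting face of the last link; the fingertips stand 182 mm ahead of it and the grasp point (between the pads) lies 164 mm ahead of it; z points along the fingers, y is the direction in which the jaws open and shut (so a half turn about z gives the same grasp; the last joint's range is limited). The gripper opens to 87 mm and grips with 3 to 60 N. Pads are 19 mm wide; open, the fingers measure 117 mm over their backs; the gripper's body (75 mm by 190 mm) begins 51 mm behind the grasp point.
Start: joints at [0.994, 0.527, 1.433, -0, 1.181, -0.178], TCP at [0.243, 0.576, 0.405] pointing down, gripper open.
Joint ranges: [-3.08, 3.08], [-0.75, 2.2], [0.22, 2.44], [-1.43, 4.57], [0, 2.65], [-2.85, 2.85]. Speed limits (rad/s): [2.79, 2.79, 3.14, 3.14, 3.14, 3.14].

INTERFACE

Orientations are given as a unit quaternion [x, y, z, w].
In Python, from rig import robot, camera, camera_model gives the robot as it stands.
- The arm moves only by the tool drive_tool, never from a script. Its argument "plan" is a list that holds one entry, the list of rows, each a list of 6 numbers: the shift along the world's x, y, z in units of 2.5 cm (1.0 is 2.5 cm), then the turn, a rotation vector about the world's x, y, z in units of 6 degrees (1.0 is 6 degrees). A call has 1 to 8 rows; each row shifts and turns the commanded pose from where the row before left it; what a row does not reach is not made up. A row lasts 1/8 s, in which the tool goes at most 62.5 mm and 10.7 degrees, less where a joint would pass 70% of its speed; a pose out of reach is approached as far as the arm can. A call with a number of a shift or a turn outside -1 to 1 is refused whole. A call with a gripper value outside its range is refused whole. "grip" is the closure, from 0 (fully open) to 1 (shut), set as the call begins (left out, the last holds). The fingers move at their own pace and stop on an object; "force" is the grip in N (left out, the last holds). Time passes only in rows, so rows that do not move let the fingers close. It gives the time, the measured TCP pose, the force and the opening at its end, in the units of the state.
- robot.get_obs(): the state, without advancing time (a new reading comes with each control period).
- camera(name): name is "side" or "top"; returns the picture (420x560x3 uint8, red, green, blue); there is no depth.
- camera_model(name): a dict with "K" (3x3 intrinsics, pixels), "world_to_cam" (4x4, takes a point from world to camera coordinates). Camera axes: x right, y up, looking along -z (the intrinsics and any distortion apply to the point x, -y, -z); pixel columns grow to the right and rows downward; lengths in m; the calibration is good to about 2 mm. A picture is of the moment at which its call begins. camera_model takes no time and is no camera call.
- robot.hand_in(): hands the job in, once; it reports no verdict.
The state is a dict: "time": time; "q": joint angles; "joint_velocities": joint speeds; "joint_torque": joint torques, N m; "position": TCP position; "tool_rot": TCP orientation; "ft_force": force on the tool from outside, world axes, zero at the start; "moment": the same for the moment, N m; "grip_width": finger opening in m.
Only numpy, scipy, OpenCV 4.12 (cv2) and the standard library are available. Lean on these libraries where they do the work, as an engineer would, in place of code of your own. Each camera call takes 0.05 s, during which the arm holds its last target.

## Working session

There is one attempt and no reset: what is moved stays moved. The work goes in short steps, Python scripts to look and compute and a tool call to move; the robot and the scene stay as the last step left them, time stands still between calls to the robot, and variables do not carry over. Pictures are saved under pics/ and viewed, and the job is handed in when it is done.

Besides the shell and the picture viewer there is one more tool, called after "Request:" by a JSON object that holds its "method" and its "body", one argument or row to a line. drive_tool: Moves the arm, as the interface text tells. Shifts and turns lie within -1 to 1; 1 stands for 2.5 cm of shift or 6 degrees of turn. Its arguments: {"type":"object","properties":{"plan":{"type":"array","items":{"type":"array","items":{"type":"array","items":{"type":"number","minimum":-1,"maximum":1}}}},"grip":{"type":"number"},"force":{"type":"number"}},"required":["plan"]}

```bash
ls; mkdir -p pics; python3 - <<'E'
from rig import robot,camera,camera_model
import cv2
print(robot.get_obs())
for n in("side","top"):
    im=camera(n); cv2.imwrite(f"pics/{n}0.png",im[:,:,::-1]); m=camera_model(n); print(n,m)
E
```

```text
pics
{'time': 0.0, 'q': array([ 9.93513948e-01,  5.28450435e-01,  1.43390800e+00, -1.98291699e-05,
        1.18140928e+00, -1.78500858e-01]), 'joint_velocities': array([ 6.12123911e-04, -8.09069642e-04,  4.33186802e-05, -2.08414338e-04,
       -9.66492464e-04, -9.90483171e-04]), 'joint_torque': array([ 8.67043600e-04, -4.40036738e+01, -1.76593137e+01,  6.33886806e-02,
        5.84114925e-02, -1.60375453e-04]), 'position': array([0.24246596, 0.57567119, 0.40377907]), 'tool_rot': array([ 1.98068382e-01,  9.80187601e-01, -1.01418287e-03, -3.92735940e-04]), 'ft_force': array([-0.9190342 , -0.06381557,  1.15599036]), 'moment': array([ 0.01670481, -0.00506201,  0.04932721]), 'grip_width': 0.08713380062015097}
side {'K': array([[380.82001248,   0.        , 284.86779358],
       [  0.        , 380.82001248, 216.63615486],
       [  0.        ,   0.        ,   1.        ]]), 'world_to_cam': array([[ 0.99120036, -0.13055593, -0.02184025, -0.55951068],
       [ 0.09400432,  0.57810431,  0.81052982, -0.16754335],
       [-0.09319353, -0.80545053,  0.58529003, -1.13485164],
       [ 0.        ,  0.        ,  0.        ,  1.        ]])}
top {'K': array([[473.29953821,   0.        , 283.92108388],
       [  0.        , 473.29953821, 205.46741976],
       [  0.        ,   0.        ,   1.        ]]), 'world_to_cam': array([[-0.02109361, -0.99962009,  0.01774068,  0.08173838],
       [ 0.99885786, -0.02030996,  0.04324911, -0.5667996 ],
       [-0.04287236,  0.0186327 ,  0.99890679, -1.23950925],
       [ 0.        ,  0.        ,  0.        ,  1.        ]])}
```

```bash
python3 - <<'E'
import cv2
for n in("side","top"):
    im=cv2.imread(f"pics/{n}0.png"); cv2.imwrite(f"pics/{n}0b.png",cv2.resize(im,(800,600),interpolation=cv2.INTER_CUBIC))
E
```

```text
(no output)
```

View pics/top0b.png

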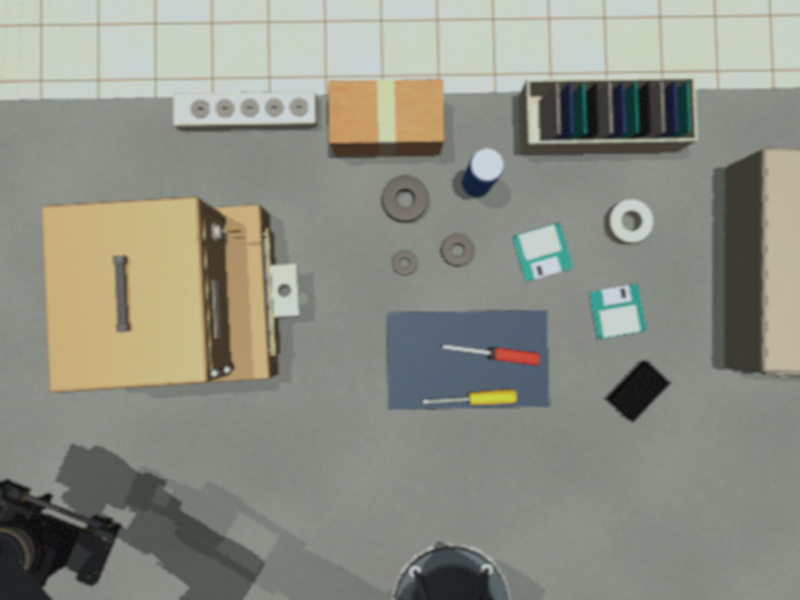

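View pics/side0b.png

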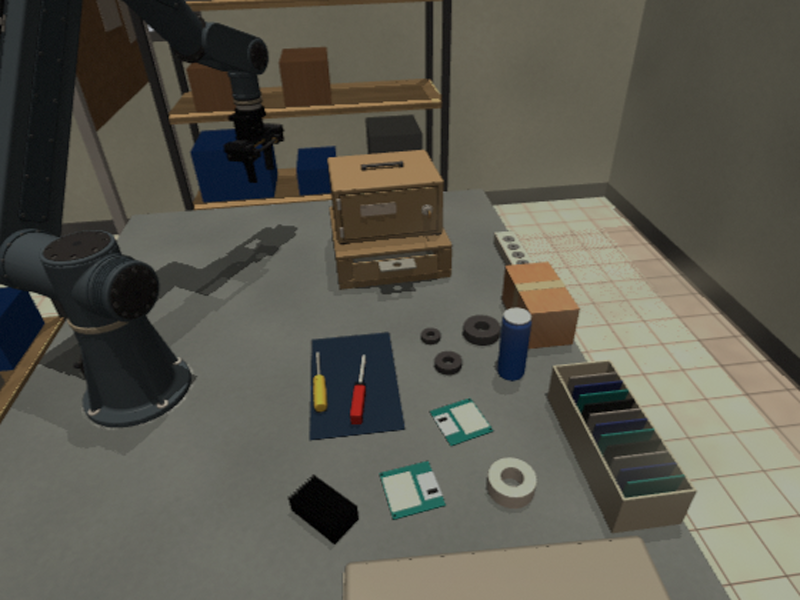

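The top view shows, in 800-px coordinates, the vault at left with its lip hole near (284,290). The red hook is on the mat, its tip near (445,347). There are three ring magnets, at (405,199), (458,249) and (404,263). I'll crop for accurate measurements.

```bash
cat > h.py <<'E'
import numpy as np, cv2
from rig import robot,camera,camera_model
def ray(n,u,v):
    m=camera_model(n);K=m["K"];T=m["world_to_cam"];R=T[:3,:3];t=T[:3,3]
    d=np.array([(u-K[0,2])/K[0,0],-(v-K[1,2])/K[1,1],-1.]); return -R.T@t, R.T@d
def atz(n,u,v,z):
    c,d=ray(n,u,v); return c+d*(z-c[2])/d[2]
def proj(n,p):
    m=camera_model(n);q=m["world_to_cam"][:3,:3]@np.array(p)+m["world_to_cam"][:3,3]
    K=m["K"];return np.array([K[0,0]*q[0]/-q[2]+K[0,2],K[1,1]*-q[1]/-q[2]+K[1,2]])
def tri(ps):
    A=np.zeros((3,3));b=np.zeros(3)
    for n,u,v in ps:
        c,d=ray(n,u,v);d/=np.linalg.norm(d);P=np.eye(3)-np.outer(d,d);A+=P;b+=P@c
    return np.linalg.solve(A,b)
def crop(im,x,y,w,h,s,out):
    c=cv2.resize(im[y:y+h,x:x+w],None,fx=s,fy=s,interpolation=cv2.INTER_CUBIC)
    for i in range(0,w,10): 
        cv2.line(c,(i*s,0),(i*s,4 if i%50 else 12),(0,0,255),1)
        if i%20==0: cv2.putText(c,str(x+i),(i*s,22),0,.35,(0,0,255),1)
    for i in range(0,h,10): 
        cv2.line(c,(0,i*s),(4,i*s),(0,0,255),1)
        if i%20==0: cv2.putText(c,str(y+i),(6,i*s+4),0,.35,(0,0,255),1)
    cv2.imwrite(out,c)
E
python3 - <<'E'
from h import *
t=cv2.imread("pics/top0.png");s=cv2.imread("pics/side0.png")
crop(t,140,130,100,100,6,"pics/c1.png")
crop(t,265,115,133,100,6,"pics/c2.png")
crop(t,265,212,133,80,6,"pics/c3.png")
# magnets
for n,z in (("big",.018),):
    pass
E
```

```text
(no output)
```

View pics/c1.png

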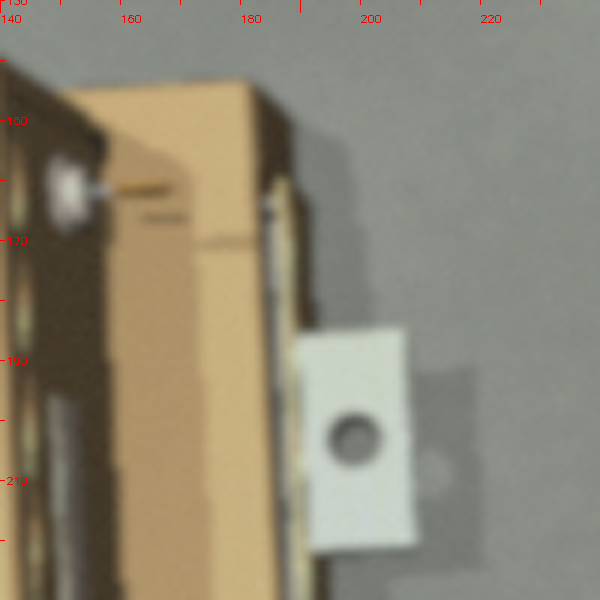

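View pics/c2.png

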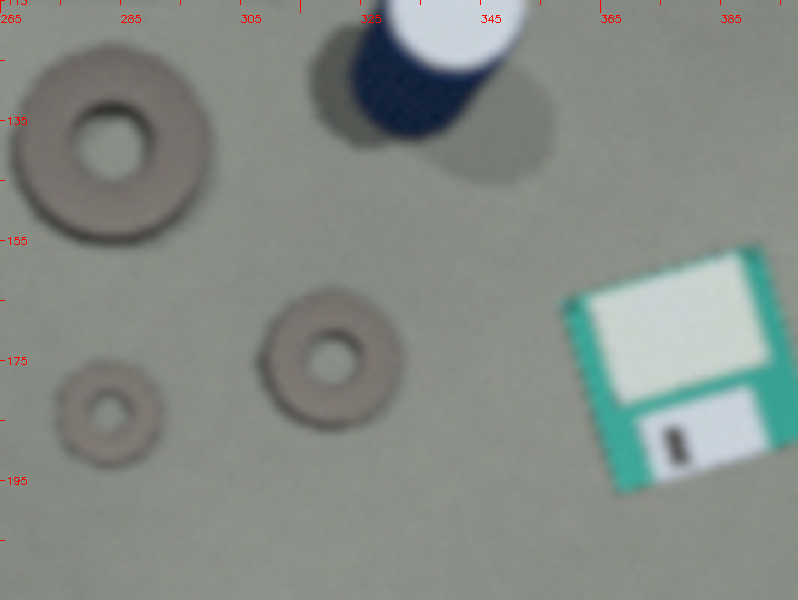

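View pics/c3.png

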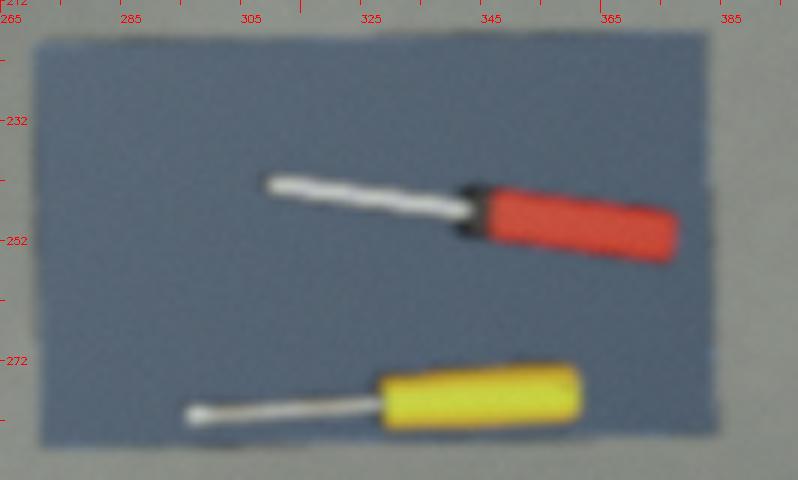

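```bash
python3 - <<'E'
from h import *
np.set_printoptions(precision=4,suppress=True)
A=lambda x,y,ox,oy,z:atz("top",ox+x/6-.5+.0,oy+y/6-.5,z)  # cubic resize half-pixel approx
c1=lambda x,y,z:atz("top",140+(x+.5)/6-.5,130+(y+.5)/6-.5,z)
c2=lambda x,y,z:atz("top",265+(x+.5)/6-.5,115+(y+.5)/6-.5,z)
c3=lambda x,y,z:atz("top",265+(x+.5)/6-.5,212+(y+.5)/6-.5,z)
hole=c1(354,439,.078);print("hole",hole)
f1,f2=c1(406,328,.078),c1(418,545,.078);b2=c1(311,551,.078);b1=c1(303,332,.078)
print("lip",f1,f2,b1,b2,np.linalg.norm(f1-f2),np.linalg.norm(f2-b2));e=f1-f2;print("edge yaw",np.degrees(np.arctan2(e[1],e[0])))
p1=c1(252,80,.1);print("base front R corner",p1)
print("mag",c2(332,358,.018), np.linalg.norm(c2(262,358,.018)-c2(403,358,.018)))
print("big dia",np.linalg.norm(c2(14,140,.018)-c2(212,140,.018)))
for n,p in dict(da=(562,300),db=(760,245),dc=(625,493)).items(): print(n,c2(*p,.003))
fr=[c3(492,190,.031),c3(487,240,.031)];re=[c3(680,213,.031),c3(674,262,.031)]
F=sum(fr)/2;Rr=sum(re)/2;print("hook front",F,"rear",Rr,np.linalg.norm(F-Rr));h=(F+Rr)/2
tipp=c3(269,185,.0255);print("org",h,"rodend",tipp)
d=tipp-h;print("yaw",np.degrees(np.arctan2(d[1],d[0])),np.linalg.norm(d[:2]), "handle yaw",np.degrees(np.arctan2((F-Rr)[1],(F-Rr)[0])))
print("mat",c3(37,40,.003),c3(708,32,.003),c3(42,446,.003),c3(717,436,.003))
print("screwdr",c3(190,414,.003+.01),c3(580,395,.02))
print("can",atz("top",487*.7,165*.7,.15))
# check with side
for p in [hole,[*c2(332,358,.018)[:2],.018],h,tipp]: print(proj("side",p))
s=cv2.imread("pics/side0.png");crop(s,200,160,160,120,5,"pics/s1.png");crop(s,200,230,100,90,6,"pics/s2.png")
E
```

```text
hole [0.5766 0.284  0.078 ]
lip [0.6225 0.2618 0.078 ] [0.532  0.2581 0.078 ] [0.6217 0.3046 0.078 ] [0.5305 0.3024 0.078 ] 0.09056200769056615 0.044348533164648686
edge yaw 2.3380767050403133
base front R corner [0.7237 0.3202 0.1   ]
mag [ 0.6487 -0.0267  0.018 ] 0.062150600965375044
big dia 0.08732658010389494
da [ 0.6743 -0.1316  0.003 ]
db [ 0.6973 -0.2211  0.003 ]
dc [ 0.5874 -0.1573  0.003 ]
hook front [ 0.4552 -0.0891  0.031 ] rear [ 0.4437 -0.1703  0.031 ] 0.08199378047255346
org [ 0.4494 -0.1297  0.031 ] rodend [0.47   0.0058 0.0255]
yaw 81.36180640516856 0.13701996885193973 handle yaw 81.93481661630382
mat [0.5355 0.1055 0.003 ] [ 0.5328 -0.1928  0.003 ] [0.3568 0.1069 0.003 ] [ 0.3542 -0.1914  0.003 ]
screwdr [0.3705 0.0418 0.013 ] [ 0.3756 -0.1281  0.02  ]
can [ 0.7735 -0.0673  0.15  ]
[277.4458 184.9668]
[313.1944 251.7976]
[249.5428 279.9022]
[253.9202 249.0136]
```

View pics/s1.png

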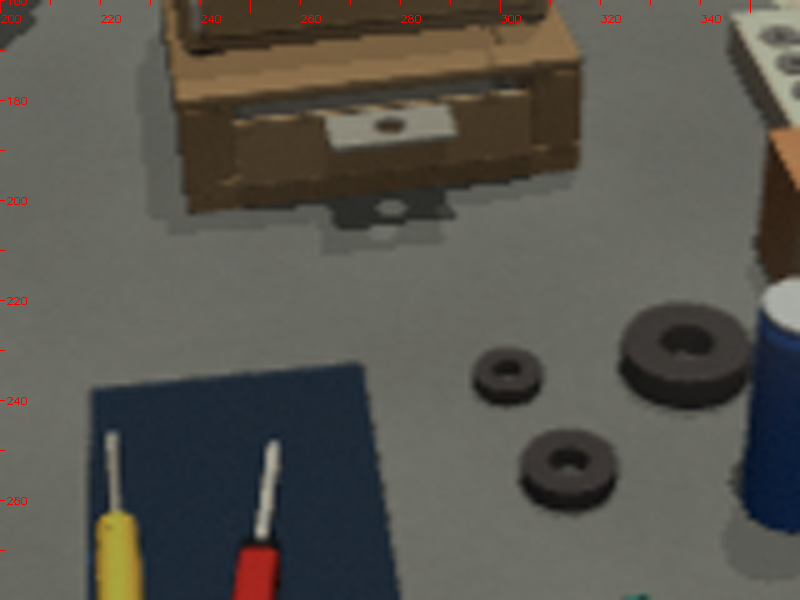

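View pics/s2.png

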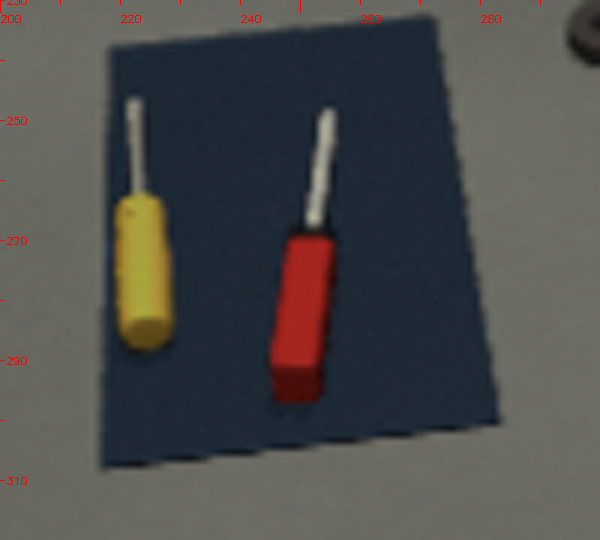

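Request:
{"method": "drive_tool", "body": {
  "plan": [
    [[0.2,-1,0,0,0,-0.45],[0.2,-1,0,0,0,-0.45],[0.2,-1,0,0,0,-0.45],[0.2,-1,0,0,0,-0.45],[0.2,-1,0,0,0,-0.45],[0.2,-1,0,0,0,-0.45],[0.2,-1,0,0,0,-0.45],[0.2,-1,0,0,0,-0.45]]
  ],
  "grip": 0.45
}}

```text
time: 1.1
position: [0.2826, 0.375, 0.4045]
tool_rot: [0.379, 0.925, -0.0, -0.0]
ft_force: [-0.3, 0.4, 0.3]
grip_width: 0.048
```

Request:
{"method": "drive_tool", "body": {
  "plan": [
    [[0.5,-1,0,0,0,-0.45],[0.5,-1,0,0,0,-0.45],[0.5,-1,0,0,0,-0.45],[0.5,-1,0,0,0,-0.45],[0.5,-1,0,0,0,-0.45],[0.5,-1,0,0,0,-0.45],[0.5,-1,0,0,0,-0.45],[0.5,-1,0,0,0,-0.45]]
  ]
}}

```text
time: 2.1
position: [0.3828, 0.1751, 0.4046]
tool_rot: [0.546, 0.838, -0.0, -0.0]
ft_force: [-0.1, -0.3, -0.0]
grip_width: 0.0479
```

Request:
{"method": "drive_tool", "body": {
  "plan": [
    [[0.3,-1,-0.3,0,0,-0.45],[0.3,-1,-0.3,0,0,-0.45],[0.3,-1,-0.3,0,0,-0.45],[0.3,-1,-0.3,0,0,-0.45],[0.3,-1,-0.3,0,0,-0.45],[0.3,-1,-0.3,0,0,-0.45],[0.3,-1,-0.3,0,0,-0.45],[0.3,-1,-0.3,0,0,-0.45]]
  ]
}}

```text
time: 3.1
position: [0.4427, -0.0249, 0.3443]
tool_rot: [0.693, 0.721, -0.0, -0.0]
ft_force: [0.7, 0.4, 0.2]
grip_width: 0.0483
```

Request:
{"method": "drive_tool", "body": {
  "plan": [
    [[0.1,-1,-0.5,0,0,-0.45],[0.1,-1,-0.5,0,0,-0.45],[0.1,-1,-0.5,0,0,-0.45],[0.1,-1,-0.5,0,0,-0.45],[0,0,0,0,0,0],[0,0,0,0,0,0]]
  ]
}}

```text
time: 3.85
position: [0.4523, -0.1236, 0.2947]
tool_rot: [0.757, 0.653, -0.0, -0.001]
ft_force: [-0.7, 0.0, -0.7]
grip_width: 0.0481
```

Request:
{"method": "drive_tool", "body": {
  "plan": [
    [[-0.08,-0.09,-0.8,0,0,0],[0,0,-0.8,0,0,0],[0,0,-0.8,0,0,0],[0,0,-0.6,0,0,0],[0,0,-0.6,0,0,0],[0,0,-0.6,0,0,0],[0,0,0,0,0,0]]
  ]
}}

```text
time: 4.72
position: [0.4504, -0.1259, 0.1889]
tool_rot: [0.757, 0.653, -0.0, -0.001]
ft_force: [0.2, 1.0, 0.1]
grip_width: 0.048
```

Request:
{"method": "drive_tool", "body": {
  "plan": [
    [[0,0,0,0,0,0],[0,0,0,0,0,0],[0,0,0,0,0,0],[0,0,0,0,0,0],[0,0,0,0,0,0]]
  ],
  "grip": 1,
  "force": 45
}}

```text
time: 5.35
position: [0.4508, -0.1264, 0.1901]
tool_rot: [0.757, 0.653, 0.0, 0.0]
ft_force: [-0.5, 0.7, 4.7]
grip_width: 0.0218
```

Request:
{"method": "drive_tool", "body": {
  "plan": [
    [[0,0,0.9,0,0,0],[0,0,0.9,0,0,0],[0,0,1,0,0,0],[0,0,1,0,0,0],[0.44,0.93,0,0,0,0.15],[0.44,0.93,0,0,0,0.15],[0.44,0.93,0,0,0,0.15],[0.44,0.93,0,0,0,0.15]]
  ]
}}

```text
time: 6.35
position: [0.4946, -0.0325, 0.2844]
tool_rot: [0.736, 0.677, -0.0, -0.0]
ft_force: [0.7, 0.5, -2.0]
grip_width: 0.0216
```

Request:
{"method": "drive_tool", "body": {
  "plan": [
    [[0.44,0.93,0,0,0,0.15],[0.44,0.93,0,0,0,0.15],[0.44,0.93,0,0,0,0.15],[0.44,0.93,0,0,0,0.15],[0.44,0.93,0,0,0,0.15],[0.44,0.93,0,0,0,0.15],[0.44,0.93,0,0,0,0.15],[0.44,0.93,0,0,0,0.15]]
  ]
}}

```text
time: 7.35
position: [0.5825, 0.1534, 0.2841]
tool_rot: [0.692, 0.722, -0.001, -0.001]
ft_force: [0.6, -1.0, -1.2]
grip_width: 0.0217
```

Request:
{"method": "drive_tool", "body": {
  "plan": [
    [[0,0,0,0,0,0],[0,0,0,0,0,0]]
  ]
}}

```text
time: 7.6
position: [0.5819, 0.1524, 0.2841]
tool_rot: [0.692, 0.722, -0.001, -0.001]
ft_force: [-0.7, 0.5, -1.5]
grip_width: 0.0217
```

```bash
python3 - <<'E'
from h import *
for n in("side","top"): cv2.imwrite(f"pics/{n}1.png",camera(n)[:,:,::-1])
crop(cv2.imread("pics/top1.png"),140,150,130,100,6,"pics/t1.png")
crop(cv2.imread("pics/side1.png"),200,120,130,100,6,"pics/s3.png")
o=robot.get_obs();print(o["time"],o["position"],o["tool_rot"])
E
```

```text
7.7 [0.58209879 0.15194185 0.2844322 ] [ 6.92738997e-01  7.21187962e-01 -6.62577695e-04 -4.07007558e-04]
```

View pics/t1.png

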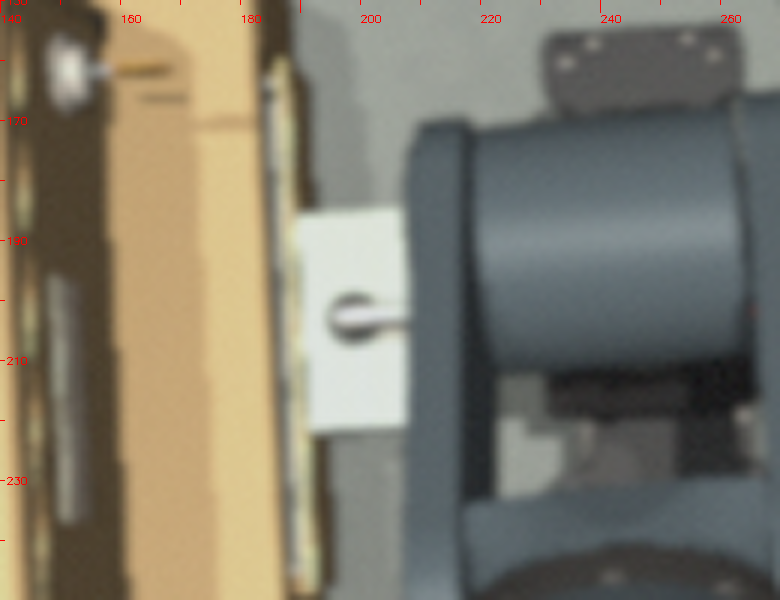

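View pics/s3.png

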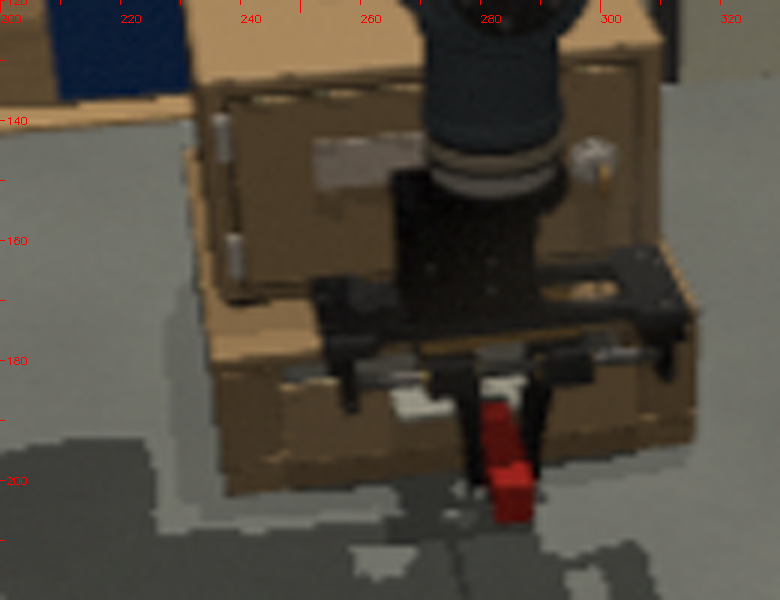

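```bash
python3 - <<'E'
from h import *
print(atz("top",140+333/6-.4,150+316/6-.4,.12), atz("top",140+400/6-.4,150+317/6-.4,.12))
E
```

```text
[0.57577011 0.28558024 0.12      ] [0.57482683 0.25879243 0.12      ]
```

Request:
{"method": "drive_tool", "body": {
  "plan": [
    [[0.04,0.05,-0.3,0,0,0],[0,0,-0.3,0,0,0],[0,0,-0.35,0,0,0],[0,0,-0.35,0,0,0],[0,0,0,0,0,0]]
  ]
}}

```text
time: 8.32
position: [0.5833, 0.1539, 0.2511]
tool_rot: [0.692, 0.721, -0.001, -0.001]
ft_force: [-0.1, 1.3, -0.7]
grip_width: 0.0215
```

Request:
{"method": "drive_tool", "body": {
  "plan": [
    [[0.01,-0.3,0,0,0,0],[0.01,-0.3,0,0,0,0],[0.02,-0.5,0,0,0,0],[0.02,-0.6,0,0,0,0],[0.02,-0.6,0,0,0,0],[0.02,-0.6,0,0,0,0],[0.02,-0.6,0,0,0,0],[0.02,-0.6,0,0,0,0]]
  ]
}}

```text
time: 9.32
position: [0.5874, 0.0503, 0.2524]
tool_rot: [0.693, 0.721, 0.0, 0.0]
ft_force: [1.1, 2.4, -1.3]
grip_width: 0.0216
```

Request:
{"method": "drive_tool", "body": {
  "plan": [
    [[0.02,-0.6,0,0,0,0],[0.02,-0.6,0,0,0,0],[0.02,-0.4,0,0,0,0],[0.01,-0.3,0,0,0,0],[0.01,-0.2,0,0,0,0],[0,0,0,0,0,0],[0,0,0,0,0,0]]
  ]
}}

```text
time: 10.2
position: [0.5889, -0.001, 0.2521]
tool_rot: [0.692, 0.722, -0.001, -0.0]
ft_force: [-0.6, -0.7, -1.1]
grip_width: 0.0219
```

```bash
python3 - <<'E'
from h import *
for n in("side","top"): cv2.imwrite(f"pics/{n}2.png",camera(n)[:,:,::-1])
crop(cv2.imread("pics/top2.png"),140,130,190,140,4,"pics/t2.png")
crop(cv2.imread("pics/side2.png"),200,130,160,120,5,"pics/s4.png")
E
```

```text
(no output)
```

View pics/t2.png

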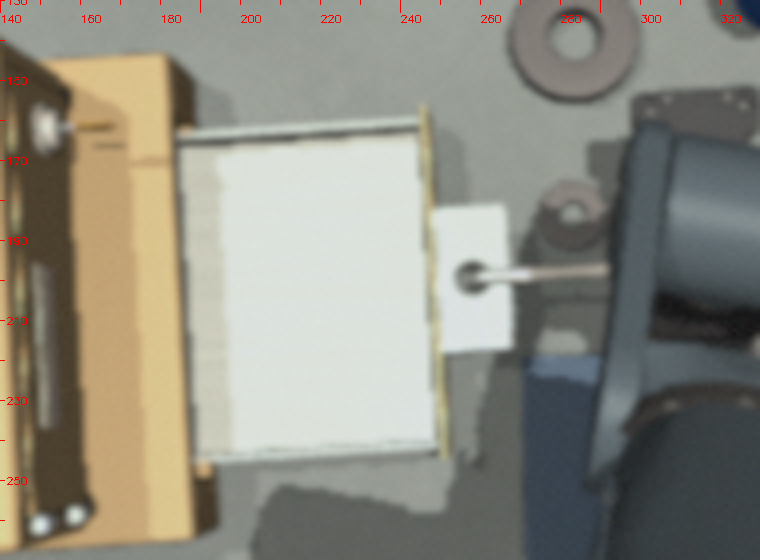

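View pics/s4.png

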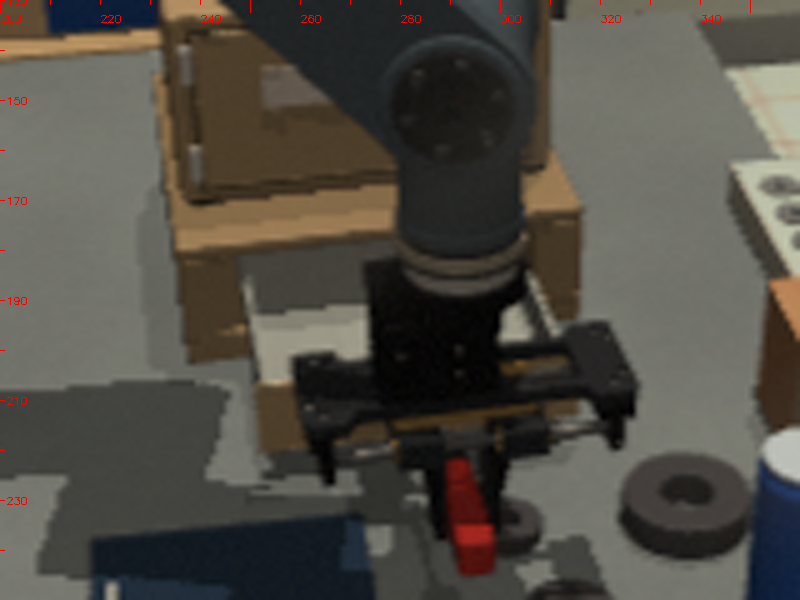

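Request:
{"method": "drive_tool", "body": {
  "plan": [
    [[0,0.15,0,0,0,0],[0,0,0.3,0,0,0],[0,0,0.4,0,0,0],[0,0,0.4,0,0,0],[0,0,0.4,0,0,0],[-0.69,-0.64,0,0,0,-0.22],[-0.69,-0.64,0,0,0,-0.22],[-0.69,-0.64,0,0,0,-0.22]]
  ]
}}

```text
time: 11.3
position: [0.537, -0.0457, 0.2905]
tool_rot: [0.717, 0.697, 0.0, 0.0]
ft_force: [-0.1, 0.5, -0.7]
grip_width: 0.0216
```

Request:
{"method": "drive_tool", "body": {
  "plan": [
    [[-0.69,-0.65,0,0,0,-0.22],[-0.69,-0.65,0,0,0,-0.22],[-0.69,-0.65,0,0,0,-0.23],[-0.69,-0.65,0,0,0,-0.23],[-0.71,-0.64,0,0,0,-0.24],[0,0,-0.8,0,0,0],[0,0,-0.8,0,0,0],[0,0,-0.8,0,0,0]]
  ]
}}

```text
time: 12.3
position: [0.451, -0.1267, 0.23]
tool_rot: [0.757, 0.653, 0.0, 0.001]
ft_force: [1.3, 0.7, -1.5]
grip_width: 0.0213
```

Request:
{"method": "drive_tool", "body": {
  "plan": [
    [[0,0,-0.6,0,0,0],[0,0,-0.5,0,0,0],[0,0,-0.3,0,0,0],[0,0,0,0,0,0],[0,0,0,0,0,0]]
  ]
}}

```text
time: 12.92
position: [0.4508, -0.1263, 0.195]
tool_rot: [0.757, 0.653, 0.0, 0.0]
ft_force: [0.4, 1.2, -1.7]
grip_width: 0.0219
```

```bash
python3 - <<'E'
from h import *
for n in("side","top"): cv2.imwrite(f"pics/{n}3.png",camera(n)[:,:,::-1])
crop(cv2.imread("pics/top3.png"),170,130,200,150,4,"pics/t3.png")
crop(cv2.imread("pics/side3.png"),200,230,100,90,6,"pics/s5.png")
print(robot.get_obs()["position"])
E
```

```text
[ 0.45082684 -0.12636598  0.19517946]
```

View pics/t3.png

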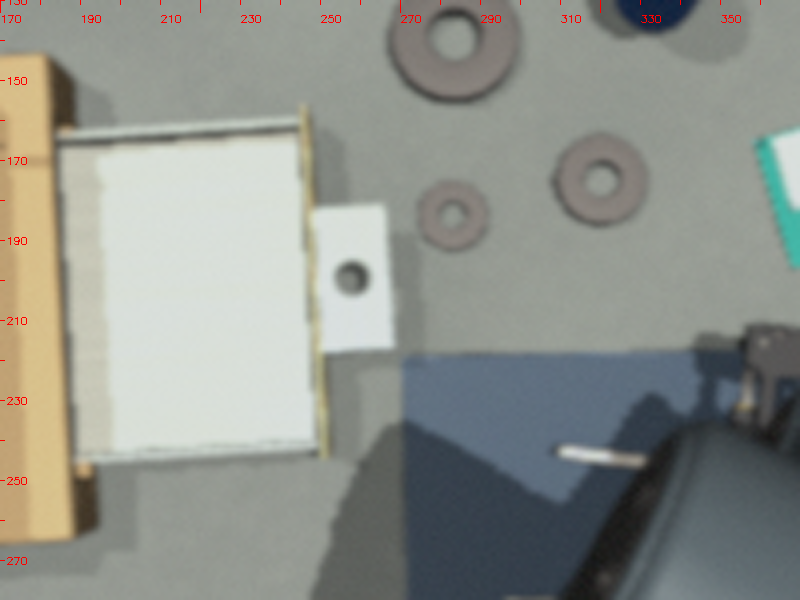

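View pics/s5.png

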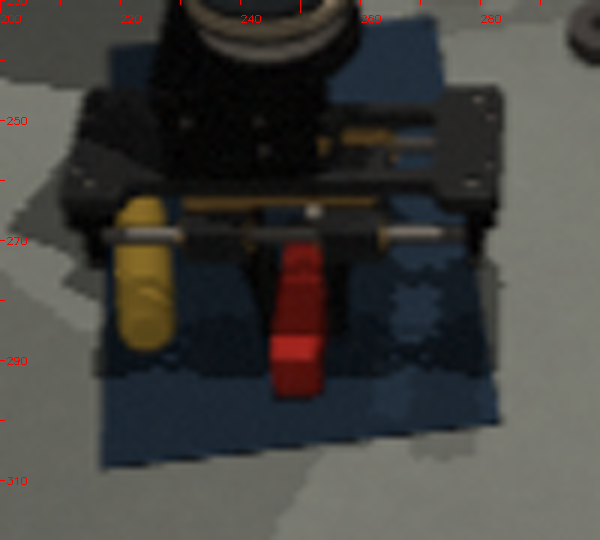

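Request:
{"method": "drive_tool", "body": {
  "plan": [
    [[0,0,-0.1,0,0,0],[0,0,-0.08,0,0,0],[0,0,0,0,0,0]]
  ]
}}

```text
time: 13.4
position: [0.4507, -0.1263, 0.1902]
tool_rot: [0.757, 0.653, -0.0, -0.0]
ft_force: [0.2, 0.0, -1.4]
grip_width: 0.0216
```

Request:
{"method": "drive_tool", "body": {
  "plan": [
    [[0,0,-0.03,0,0,0],[0,0,0,0,0,0]]
  ]
}}

```text
time: 13.65
position: [0.4506, -0.1263, 0.1901]
tool_rot: [0.757, 0.653, 0.0, 0.0]
ft_force: [-0.9, -0.0, 5.8]
grip_width: 0.0217
```

Request:
{"method": "drive_tool", "body": {
  "plan": [
    [[0,0,0,0,0,0],[0,0,0,0,0,0],[0,0,0,0,0,0],[0,0,0.5,0,0,0],[0,0,1,0,0,0],[0,0,1,0,0,0],[0,0,1,0,0,0],[0,0,0,0,0,0]]
  ],
  "grip": 0.5
}}

```text
time: 14.65
position: [0.4511, -0.1265, 0.2791]
tool_rot: [0.757, 0.653, 0.001, 0.002]
ft_force: [0.8, -0.4, -0.6]
grip_width: 0.0444
```

```bash
python3 - <<'E'
from h import *
np.set_printoptions(precision=4,suppress=True)
c=lambda x,y,z:atz("top",170+(x+.5)/4-.5,130+(y+.5)/4-.5,z)
print("mag",c(602.5,179,.018), c(557,179,.018)-c(649,179,.018))
print("small",c(454,215,.012),"big",c(455,42,.02))
print("hole",c(352,277,.078))
print("panel ends",c(305,105,.08),c(324,457,.08))
print("base front bottom edge pts",c(48,55,.1),c(76,538,.1))
print("lip",c(386,204,.078),c(395,348,.078))
E
```

```text
mag [ 0.6483 -0.0276  0.018 ] [0.0012 0.0608 0.    ]
small [0.6269 0.0709 0.012 ] big [0.7407 0.0679 0.02  ]
hole [0.5834 0.1367 0.078 ]
panel ends [0.6918 0.164  0.08  ] [0.4715 0.1561 0.08  ]
base front bottom edge pts [0.7226 0.3201 0.1   ] [0.4264 0.3066 0.1   ]
lip [0.6287 0.1145 0.078 ] [0.5384 0.1107 0.078 ]
```

Request:
{"method": "drive_tool", "body": {
  "plan": [
    [[0.79,0.4,0,0,0,0.89],[0.79,0.4,0,0,0,0.89],[0.79,0.4,0,0,0,0.89],[0.79,0.4,0,0,0,0.89],[0.79,0.4,0,0,0,0.89],[0.79,0.4,0,0,0,0.89],[0.79,0.4,0,0,0,0.89],[0.79,0.4,0,0,0,0.89]]
  ],
  "grip": 0
}}

```text
time: 15.65
position: [0.6088, -0.0458, 0.276]
tool_rot: [0.466, 0.885, -0.0, -0.001]
ft_force: [-0.4, 0.5, -0.1]
grip_width: 0.0868
```

Request:
{"method": "drive_tool", "body": {
  "plan": [
    [[0.79,0.4,0,0,0,0.89],[0.79,0.4,0,0,0,0.89],[0,0,0,0,0,0],[0,0,0,0,0,0]]
  ]
}}

```text
time: 16.15
position: [0.6471, -0.0264, 0.2761]
tool_rot: [0.384, 0.923, -0.0, -0.001]
ft_force: [0.4, -0.1, -0.1]
grip_width: 0.0868
```

```bash
python3 - <<'E'
from h import *
for n in("side","top"): cv2.imwrite(f"pics/{n}4.png",camera(n)[:,:,::-1])
crop(cv2.imread("pics/top4.png"),240,100,160,160,4,"pics/t4.png")
crop(cv2.imread("pics/side4.png"),200,170,180,140,4,"pics/s6.png")
o=robot.get_obs();print(o["position"],o["tool_rot"],o["grip_width"])
E
```

```text
[ 0.64715391 -0.02666511  0.27656893] [ 3.83691978e-01  9.23460589e-01 -2.76490805e-04 -9.64565077e-04] 0.08662821633986084
```

View pics/t4.png

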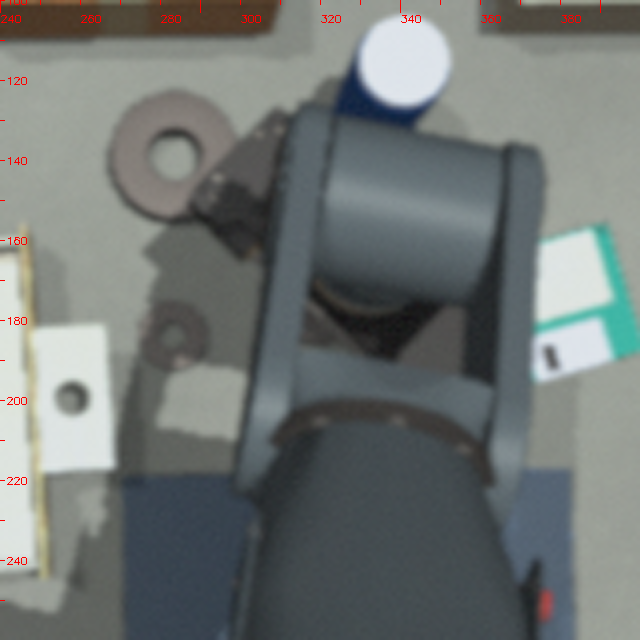

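View pics/s6.png

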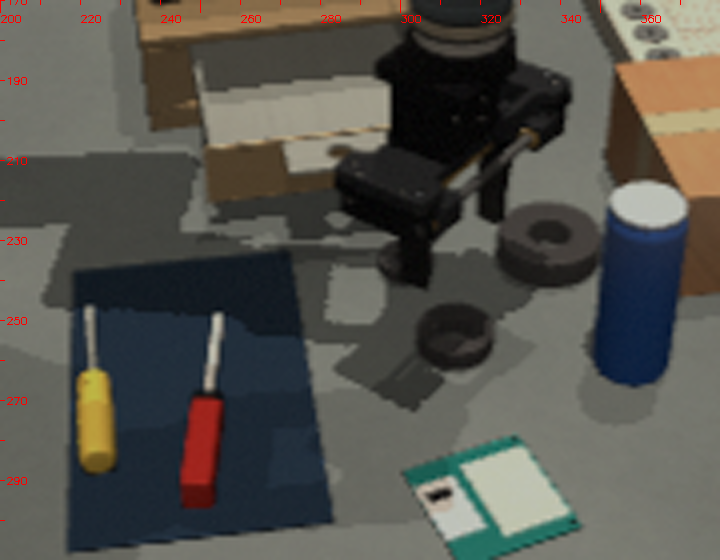

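Request:
{"method": "drive_tool", "body": {
  "plan": [
    [[0.05,-0.02,-0.7,0,0,0],[0,0,-0.7,0,0,0],[0,0,-0.7,0,0,0],[0,0,-0.6,0,0,0],[0,0,-0.5,0,0,0],[0,0,-0.4,0,0,0],[0,0,0,0,0,0]]
  ]
}}

```text
time: 17.12
position: [0.6491, -0.0267, 0.1861]
tool_rot: [0.383, 0.924, -0.0, -0.001]
ft_force: [-0.2, 1.0, -0.6]
grip_width: 0.0869
```

Request:
{"method": "drive_tool", "body": {
  "plan": [
    [[0,0,0,0,0,0],[0,0,0,0,0,0],[0,0,0,0,0,0],[0,0,0,0,0,0],[0,0,0,0,0,0]]
  ],
  "grip": 1,
  "force": 30
}}

```text
time: 17.75
position: [0.6496, -0.0268, 0.1875]
tool_rot: [0.383, 0.924, 0.0, 0.0]
ft_force: [-0.4, -0.1, 1.2]
grip_width: 0.0596
```

Request:
{"method": "drive_tool", "body": {
  "plan": [
    [[0,0,0.4,0,0,0],[0,0,0.8,0,0,0],[0,0,0.8,0,0,0],[0,0,0.8,0,0,0],[0,0,0.8,0,0,0],[0,0,0.8,0,0,0],[-0.12,0.4,0,0,0,-0.4],[-0.24,0.8,0,0,0,-0.6]]
  ]
}}

```text
time: 18.75
position: [0.6406, 0.0027, 0.2986]
tool_rot: [0.432, 0.902, 0.0, 0.001]
ft_force: [-0.1, 0.5, -2.8]
grip_width: 0.0594
```

Request:
{"method": "drive_tool", "body": {
  "plan": [
    [[-0.24,0.9,0,0,0,-0.6],[-0.24,0.9,0,0,0,-0.6],[-0.24,0.9,0,0,0,-0.6],[-0.24,0.9,0,0,0,-0.6],[-0.24,0.9,0,0,0,-0.6],[-0.24,0.9,0,0,0,-0.6],[-0.24,0.9,0,0,0,-0.6],[-0.24,0.9,0,0,0,-0.6]]
  ]
}}

```text
time: 19.75
position: [0.5922, 0.1839, 0.2981]
tool_rot: [0.643, 0.766, 0.0, 0.0]
ft_force: [-0.9, -0.9, -2.7]
grip_width: 0.0597
```

Request:
{"method": "drive_tool", "body": {
  "plan": [
    [[-0.24,0.9,0,0,0,-0.6],[-0.24,0.8,0,0,0,-0.6],[-0.06,0.48,0,0,0,-0.1],[0,0,0,0,0,0],[0,0,0,0,0,0]]
  ]
}}

```text
time: 20.38
position: [0.5792, 0.2371, 0.2972]
tool_rot: [0.692, 0.722, -0.0, 0.0]
ft_force: [0.2, -0.3, -1.4]
grip_width: 0.0595
```

```bash
python3 - <<'E'
from h import *
for n in("side","top"): cv2.imwrite(f"pics/{n}5.png",camera(n)[:,:,::-1])
crop(cv2.imread("pics/top5.png"),140,120,160,140,4,"pics/t5.png")
crop(cv2.imread("pics/side5.png"),200,110,150,110,5,"pics/s7.png")
o=robot.get_obs();print(o["position"],o["tool_rot"],o["grip_width"])
E
```

```text
[0.57921369 0.23691204 0.29704866] [ 6.92687787e-01  7.21237557e-01 -8.86917901e-05  9.48729954e-05] 0.059633429784026075
```

View pics/t5.png

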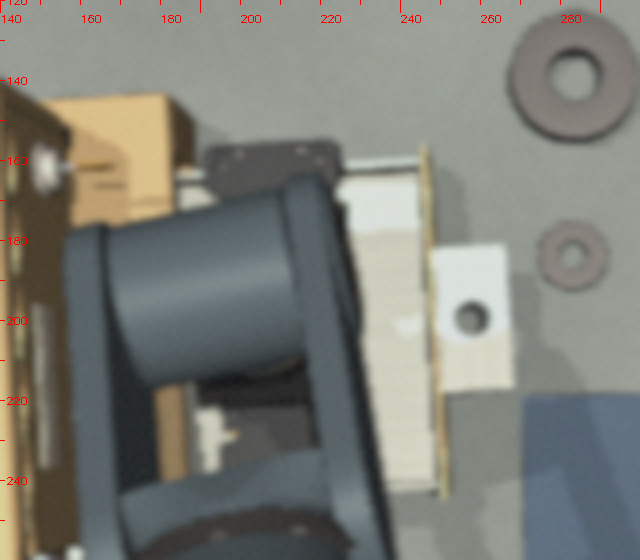

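View pics/s7.png

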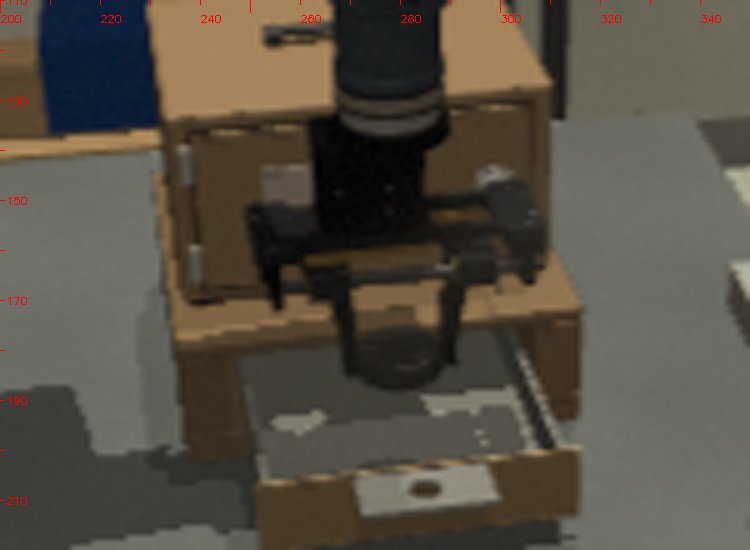

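Request:
{"method": "drive_tool", "body": {
  "plan": [
    [[0,0,-0.5,0,0,0],[0,0,-0.6,0,0,0],[0,0,-0.6,0,0,0],[0,0,-0.6,0,0,0],[0,0,-0.4,0,0,0],[0,0,-0.2,0,0,0],[0,0,-0.1,0,0,0],[0,0,0,0,0,0]]
  ]
}}

```text
time: 21.48
position: [0.579, 0.2378, 0.2222]
tool_rot: [0.692, 0.721, 0.0, 0.0]
ft_force: [-0.3, -0.2, -2.7]
grip_width: 0.0596
```

Request:
{"method": "drive_tool", "body": {
  "plan": [
    [[0,0,-0.05,0,0,0],[0,0,-0.03,0,0,0],[0,0,0,0,0,0]]
  ]
}}

```text
time: 21.85
position: [0.5789, 0.2377, 0.2201]
tool_rot: [0.692, 0.721, 0.0, 0.0]
ft_force: [0.1, -1.3, -2.1]
grip_width: 0.059
```

Request:
{"method": "drive_tool", "body": {
  "plan": [
    [[0,0,-0.03,0,0,0],[0,0,0,0,0,0]]
  ]
}}

```text
time: 22.1
position: [0.579, 0.2377, 0.2195]
tool_rot: [0.692, 0.721, 0.0, 0.0]
ft_force: [0.5, 0.2, -0.2]
grip_width: 0.0596
```

Request:
{"method": "drive_tool", "body": {
  "plan": [
    [[0,0,-0.02,0,0,0],[0,0,0,0,0,0]]
  ]
}}

```text
time: 22.35
position: [0.579, 0.2377, 0.2194]
tool_rot: [0.692, 0.721, 0.0, 0.0]
ft_force: [-2.3, -1.3, 4.4]
grip_width: 0.0596
```

Magnet is seated on the tray floor (contact force). I'll release it and lift straight up.

Request:
{"method": "drive_tool", "body": {
  "plan": [
    [[0,0,0,0,0,0],[0,0,0,0,0,0],[0,0,0,0,0,0],[0,0,0.4,0,0,0],[0,0,0.8,0,0,0],[0,0,1,0,0,0],[0,0,1,0,0,0],[0,0,0.5,0,0,0]]
  ],
  "grip": 0
}}

```text
time: 23.35
position: [0.5794, 0.2378, 0.3143]
tool_rot: [0.692, 0.721, 0.002, 0.001]
ft_force: [0.3, -0.1, -0.4]
grip_width: 0.0872
```

Request:
{"method": "drive_tool", "body": {
  "plan": [
    [[0.02,-0.9,0,0,0,0],[0.02,-0.9,0,0,0,0],[0.02,-0.9,0,0,0,0],[0.02,-0.9,0,0,0,0],[0.02,-0.9,0,0,0,0],[0.02,-0.9,0,0,0,0],[0.02,-0.9,0,0,0,0],[0.02,-0.45,0,0,0,0]]
  ],
  "grip": 1
}}

```text
time: 24.35
position: [0.5827, 0.0665, 0.3105]
tool_rot: [0.693, 0.721, -0.001, -0.001]
ft_force: [0.2, -0.6, 1.2]
grip_width: 0.0148
```

```bash
python3 - <<'E'
from h import *
for n in("side","top"): cv2.imwrite(f"pics/{n}6.png",camera(n)[:,:,::-1])
crop(cv2.imread("pics/top6.png"),140,120,160,140,4,"pics/t6.png")
crop(cv2.imread("pics/side6.png"),200,110,150,110,5,"pics/s8.png")
o=robot.get_obs();print(o["position"],o["tool_rot"],o["grip_width"])
E
```

```text
[0.58288785 0.06711097 0.31074027] [ 6.93418922e-01  7.20534478e-01 -3.51254999e-04 -3.74839616e-04] 0.007085570840289521
```

View pics/t6.png

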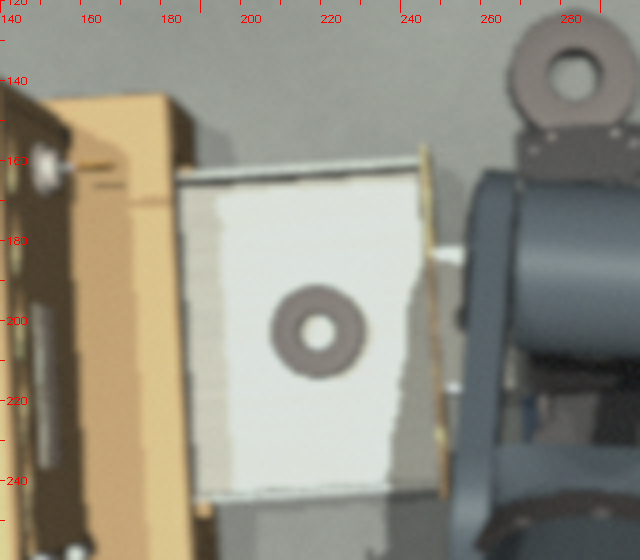

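View pics/s8.png

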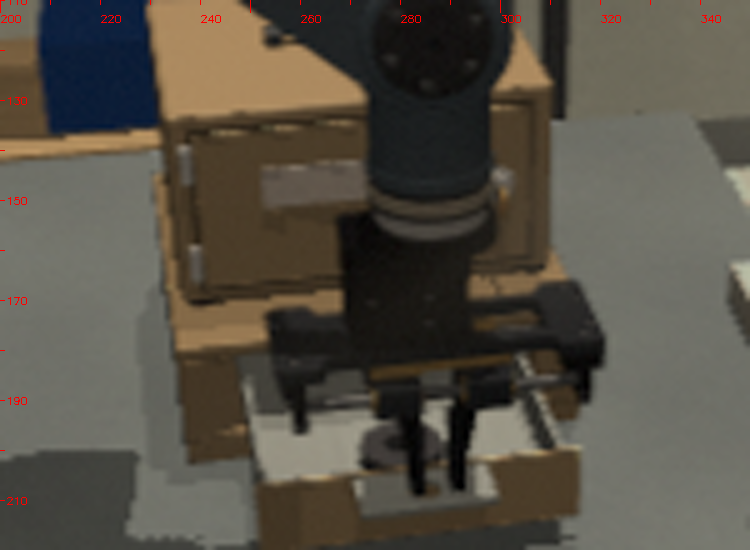

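Request:
{"method": "drive_tool", "body": {
  "plan": [
    [[0,0,-0.7,0,0,0],[0,0,-0.7,0,0,0],[0,0,-0.7,0,0,0],[0,0,-0.7,0,0,0],[0,0,-0.35,0,0,0],[0,0.4,0,0,0,0],[0,0.4,0,0,0,0],[0,0.2,0,0,0,0]]
  ]
}}

```text
time: 25.45
position: [0.5831, 0.095, 0.2332]
tool_rot: [0.692, 0.722, 0.001, 0.001]
ft_force: [0.1, 0.4, -0.2]
grip_width: 0.0009
```

Request:
{"method": "drive_tool", "body": {
  "plan": [
    [[0,0.2,0,0,0,0],[0,0.2,0,0,0,0],[0,0.2,0,0,0,0],[-0.01,0.25,0,0,0,0],[-0.01,0.3,0,0,0,0],[-0.01,0.3,0,0,0,0],[-0.02,0.35,0,0,0,0],[-0.02,0.35,0,0,0,0]]
  ]
}}

```text
time: 26.45
position: [0.5812, 0.1484, 0.2325]
tool_rot: [0.692, 0.721, 0.0, 0.0]
ft_force: [-0.1, -1.9, 1.6]
grip_width: 0.0003
```

Request:
{"method": "drive_tool", "body": {
  "plan": [
    [[-0.02,0.4,0,0,0,0],[-0.02,0.4,0,0,0,0],[-0.02,0.4,0,0,0,0],[-0.02,0.4,0,0,0,0],[-0.02,0.4,0,0,0,0],[-0.01,0.4,0,0,0,0],[-0.01,0.4,0,0,0,0],[-0.01,0.3,0,0,0,0]]
  ]
}}

```text
time: 27.45
position: [0.5778, 0.2259, 0.2325]
tool_rot: [0.692, 0.722, 0.0, -0.0]
ft_force: [0.9, -2.1, 1.4]
grip_width: 0.0004
```

Request:
{"method": "drive_tool", "body": {
  "plan": [
    [[-0.01,0.2,0,0,0,0],[0,0.15,0,0,0,0],[0,0.1,0,0,0,0],[0,0.1,0,0,0,0]]
  ]
}}

```text
time: 27.95
position: [0.5774, 0.2389, 0.2324]
tool_rot: [0.693, 0.721, -0.0, -0.0]
ft_force: [0.2, -1.9, 0.6]
grip_width: 0.0008
```

Request:
{"method": "drive_tool", "body": {
  "plan": [
    [[0,0.1,0,0,0,0],[0,0.1,0,0,0,0],[0,0.08,0,0,0,0]]
  ]
}}

```text
time: 28.32
position: [0.5772, 0.2461, 0.2323]
tool_rot: [0.692, 0.721, -0.001, -0.0]
ft_force: [-0.6, -2.3, 0.6]
grip_width: 0.0004
```

Request:
{"method": "drive_tool", "body": {
  "plan": [
    [[0,0.06,0,0,0,0],[0,0.06,0,0,0,0],[0,0,0,0,0,0]]
  ]
}}

```text
time: 28.7
position: [0.5774, 0.2491, 0.2322]
tool_rot: [0.692, 0.721, -0.0, -0.0]
ft_force: [-0.5, -0.8, -0.2]
grip_width: 0.0005
```

Request:
{"method": "drive_tool", "body": {
  "plan": [
    [[0,0.06,0,0,0,0],[0,0.06,0,0,0,0],[0,0,0,0,0,0]]
  ]
}}

```text
time: 29.08
position: [0.5776, 0.2521, 0.2324]
tool_rot: [0.692, 0.721, 0.0, -0.0]
ft_force: [-1.6, -1.1, -1.3]
grip_width: 0.0003
```

Request:
{"method": "drive_tool", "body": {
  "plan": [
    [[0,0.06,0,0,0,0],[0,0.06,0,0,0,0]]
  ]
}}

```text
time: 29.32
position: [0.5776, 0.255, 0.2324]
tool_rot: [0.692, 0.721, -0.0, -0.0]
ft_force: [-1.6, -2.7, -0.7]
grip_width: 0.0003
```

Request:
{"method": "drive_tool", "body": {
  "plan": [
    [[0,0.06,0,0,0,0],[0,0,0,0,0,0]]
  ]
}}

```text
time: 29.58
position: [0.5776, 0.2557, 0.2324]
tool_rot: [0.692, 0.722, -0.001, 0.0]
ft_force: [-0.9, -5.2, -0.1]
grip_width: 0.0004
```

Request:
{"method": "drive_tool", "body": {
  "plan": [
    [[0,0.06,0,0,0,0],[0,0.06,0,0,0,0],[0,0,0,0,0,0]]
  ]
}}

```text
time: 29.95
position: [0.5778, 0.2567, 0.2324]
tool_rot: [0.692, 0.722, -0.003, 0.002]
ft_force: [-1.9, -14.4, 1.1]
grip_width: 0.0005
```

Hard stop reached: 14 N of push with almost no further travel. Backing off and checking.

Request:
{"method": "drive_tool", "body": {
  "plan": [
    [[0,-0.4,0,0,0,0],[0,-0.6,0,0,0,0],[0,-0.8,0.2,0,0,0],[0,-0.6,0.6,0,0,0],[-0.3,-0.4,0.9,0,0,0],[-0.9,-0.3,0.9,0,0,0],[-0.9,0,0.9,0,0,0],[-0.9,0,0.5,0,0,0]]
  ]
}}

```text
time: 30.95
position: [0.5024, 0.1812, 0.3349]
tool_rot: [0.693, 0.721, 0.002, 0.001]
ft_force: [-0.2, 0.6, 0.2]
grip_width: 0.0004
```

Request:
{"method": "drive_tool", "body": {
  "plan": [
    [[-0.9,-0.5,0,0,0,0],[-0.9,-0.5,0,0,0,0],[0,0,0,0,0,0],[0,0,0,0,0,0]]
  ]
}}

```text
time: 31.45
position: [0.4588, 0.1568, 0.3334]
tool_rot: [0.693, 0.721, 0.001, 0.001]
ft_force: [0.3, -0.0, 0.6]
grip_width: 0.0006
```

```bash
python3 - <<'E'
from h import *
for n in("side","top"): cv2.imwrite(f"pics/{n}7.png",cv2.resize(camera(n)[:,:,::-1],(800,600),interpolation=cv2.INTER_CUBIC))
a=cv2.resize(cv2.imread("pics/top7.png"),(560,420),interpolation=cv2.INTER_AREA)
crop(a,140,130,100,100,6,"pics/t7.png")
o=robot.get_obs();print(o["time"],o["position"],o["joint_velocities"].round(3))
E
```

```text
31.55 [0.45889706 0.15705187 0.33296215] [ 0.004  0.009  0.005 -0.003  0.001  0.001]
```

View pics/t7.png

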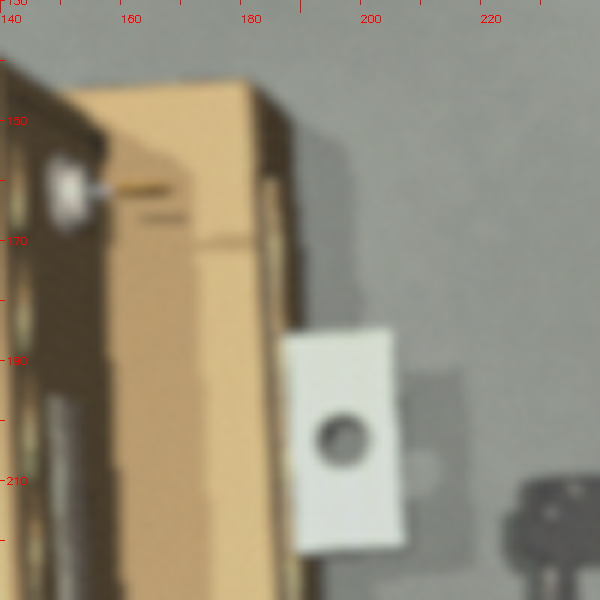

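View pics/top7.png

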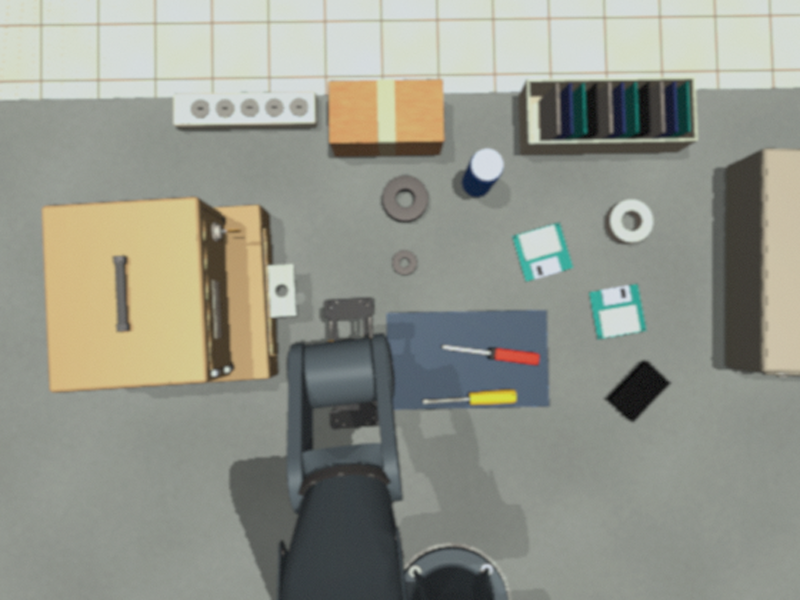

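View pics/side7.png

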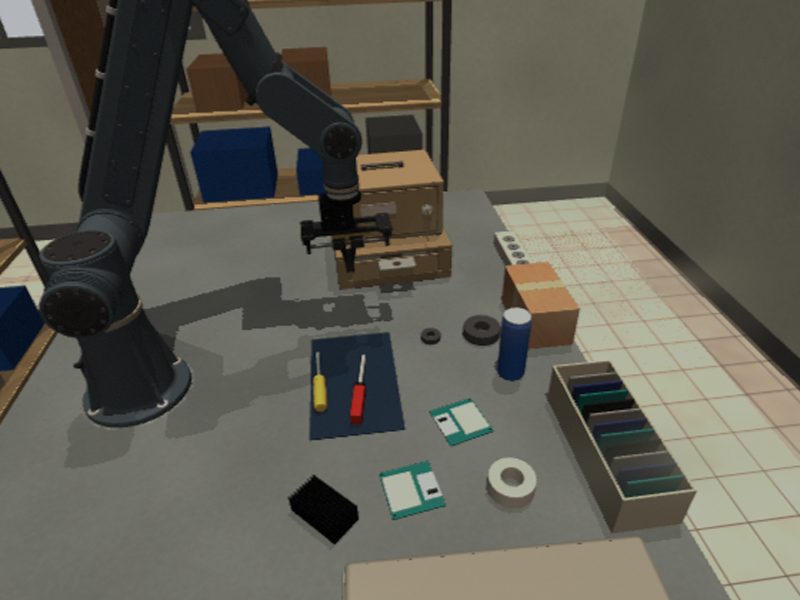

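The tray is fully home, with the hole at crop (343,440), about 2 px further in than at the start. The hook is back on the mat, and everything else is where it was.

```bash
python3 -c "
from rig import robot
print(robot.hand_in())"
```

```text
the job is handed in; nothing more can be done
None
```

The magnet is in the slide tray, the tray is shut, and I handed the job in at about 31.5 s of the 72 s allowed. `hand_in` gave no verdict.

- **Tray out:** I pulled the tray about 147 mm out with the hook in its finger hole. Then I laid the hook back on the mat where it had been, releasing it only once contact force showed it was down.
- **Magnet:** I took the medium of the three ring magnets (it measured 60 mm across). I carried it straight away from the diskettes and lowered it onto the tray floor until contact before letting go. A picture afterwards showed it lying flat in the tray.
- **Tray in:** I pushed the tray home with shut fingers against the lip until it hit a hard stop (14 N with almost no further travel).

The last pictures show the tray shut, about 5 mm further in than at the start, so it had probably been slightly open then. The hook, screwdriver, diskettes, other two magnets, can, label roll and heat sink are all where they were, and the arm is clear of everything. The magnet can't be seen with the tray shut, so I couldn't check it again after the push. No check failed or disagreed.

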